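Walk the moulding flask round to the fence

ROBOT

A 6-joint arm with a two-finger parallel gripper is mounted at the origin on a cart in front of the work surface, level with it; the furniture and walls round the work are solid. World frame = base frame: x ahead of the robot, y to its left, z up, the work surface at z = 0. Lengths are in m, angles in rad, forces in N, time in s.
With the tool pointing down it reaches from about 0.325 to 0.775 m from the base axis. Payload 9.3 kg.
Tool frame: the origin (TCP) lies midway between the tips of the shut fingers; the grasp point (between the pads) lies 19 mm behind it; z points along the fingers, y is the line along which they close (so a half turn about z gives the same grasp; the last joint's range is limited). The gripper opens to 85 mm and grips with 20 to 120 N. Pads are 22 mm wide; open, the fingers measure 114 mm over their backs; the gripper's body (76 mm by 85 mm) begins 54 mm behind the grasp point. The pads swing forward as they close: fully open they stand 13 mm farther back than shut.
Start: joints at [1.145, 0.259, 0.021, 1.334, 0, 1.418], TCP at [0.148, 0.53, 0.195] pointing down, gripper open.
Joint ranges: [-3.04, 3.04], [-0.91, 1.82], [-1.04, 1.36], [-1.92, 1.95], [-1.52, 1.45], [-3.14, 3.14]. Speed limits (rad/s): [2.22, 2.22, 2.79, 3.14, 3.14, 3.14].

INTERFACE

Orientations are given as a unit quaternion [w, x, y, z].
In Python, from workcell import r gives the robot as it stands.
- The arm moves only by the shell command python3 jog.py 'ROWS' [OPENING]. ROWS is a JSON list of rows, 1 to 10 of them, each of 6 numbers: dx, dy, dz in m, then a rotation vector rx, ry, rz in rad; each row shifts and turns the commanded pose from where the row before left it, along the tool's axes as they then stand; what a row does not reach is not made up. A row lasts 1/12 s, in which the tool goes at most 0.0417 m and 0.125 rad, less where a joint would pass 70% of its speed; a pose out of reach is approached as far as the arm can. OPENING is the finger opening in m, set as the command begins (- or left out keeps the last). The fingers move at their own pace and stop on an object; the grip force is fixed at half the most. Time passes only in rows, so rows that do not move let the fingers close. It prints the time, the measured TCP pose, the force, the opening and the grip force at its end.
- r.read_state(): the state, without advancing time (a new reading comes with each control period).
- r.grab_frame(name): name is "side" or "top"; returns the picture (480x640x3 uint8, red, green, blue); there is no depth.
- r.camera_info(name): a dict with "K" (3x3 intrinsics, pixels), "rvec" (rotation vector, rad) and "tvec" (3), from world to camera coordinates, as OpenCV has them. Camera axes: x right, y down, z forward; pixel columns grow to the right and rows downward; lengths in m; the calibration is good to about 2 mm. A picture is of the moment at which its call begins. camera_info takes no time and is no camera call.
- r.hand_in(): hands the job in; it is judged then, once.
The state is a dict: "t": time; "q": joint angles; "qvel": joint speeds; "joint_torque": joint torques, N m; "tool_pos": TCP position; "tool_rot": TCP orientation; "force": force on the tool from outside, world axes, zero at the start; "torque": the same for the moment, N m; "opening": finger opening in m; "finger_force": force on a finger pad.
Only numpy, scipy, OpenCV 4.12 (cv2) and the standard library are available. Lean on these libraries where they do the work, as an engineer would, in place of code of your own. Each camera call takes 0.05 s, during which the arm holds its last target. There are 200 camera calls.

TASK

The heavy metal moulding flask stands askew on the grey board. Push it round and up to the aluminium fence, a corner at a time as needed, until its yellow-striped face lies flush along the front of the fence with the flask between the two red marks. Only push it along the board with the fingertips or the outside of the fingers, never lift or tip it, and leave the casts, bottles, jar and bur block standing where they are.

Things in the scene. Friction and masses are not known exactly. Their poses are not given: they have to be found in the camera images.
- flask: the moulding flask: loose steel-grey block with flat sides, 96 mm (its x) by 110 mm (its y) by 50 mm tall, vertical edges rounded by 4 mm, 0.7 to 0.95 kg; slides with dry friction on four feet 12 mm square, 3 mm high, centred 30 mm either way from its middle. Origin at the centre of its underside. Its +x face has the yellow stripe, along its top edge and on the adjoining top.
- flask_face (a point): the point at the foot of the middle of the flask's yellow-striped face, 48 mm along the flask's +x axis from the flask's origin; same axes as the flask
- fence: the fence: aluminium angle fixed to the board, 280 mm long (its y), upright leg 6 mm thick, 30 mm tall, with a 4 mm foot reaching 37 mm back. Origin on the board in the middle of the front face (the one the flask must lie against); x points away from the robot, square to that face. Two red marks, bands 6 mm wide on the leg, have inner edges 75 mm either side of the origin
- board_top (a point): the middle of the top of the flat grey setting board on which the flask, the fence and four of the bystanders stand; the board is fixed, 370 mm (x) by 700 mm (y), its top 16 mm above the bench
- cast_white: a bystander: loose white plaster jaw cast, 56 x 60 x 28 mm, standing beyond one end of the fence; origin at the centre of its underside
- powder_jar: a bystander: loose round jar with a white lid, 48 mm across, 58 mm tall, standing beyond the other end of the fence; origin at the centre of its underside
- bottle_dark: a bystander: loose dropper bottle with a black cap, 26 mm across, 73 mm tall, standing behind the fence; origin at the centre of its underside
- bottle_light: a bystander: loose dropper bottle with a white cap, 26 mm across, 73 mm tall, standing behind the fence; origin at the centre of its underside
- cast_orange: a bystander: loose orange jaw cast on a clear base, 56 x 66 x 40 mm, standing to the right; origin at the centre of its underside
- bur_stand: a bystander: loose wooden block with burs standing in it, 40 x 64 x 38 mm, standing to the left; origin at the centre of its underside

How it is judged:
By the outcome, as a careful person would: the job done as asked, in the order asked, and still so for the second after the job is handed in, with the robot touching nothing.
It also fails if it takes over 72 s, if anything falls off the work surface, if the arm or the gripper's body presses on something with over 40 N, if the wrist force passes 120 N, or if a joint passes its speed limit or range.

## Working session

There is one attempt and no reset: what is moved stays moved. The work goes in short steps, Python scripts to look and compute and a shell command to move; the robot and the scene stay as the last step left them, time stands still between calls to the robot, and variables do not carry over. Pictures are saved under pics/ and viewed, at most 10 in all, crops included, and the job is handed in when it is done.

```bash
mkdir -p pics; ls; python3 - <<'E'
from workcell import r
import cv2,numpy as np
for n in("top","side"):
    f=r.grab_frame(n);cv2.imwrite(f"pics/{n}0.png",f[:,:,::-1])
    c=r.camera_info(n);print(n,np.round(np.array(c["K"]),1).tolist(),c["rvec"],c["tvec"])
s=r.read_state();print(s)
E
```

```text
jog.py
pics
workcell.py
top [[456.3, 0.0, 324.4], [0.0, 456.3, 237.7], [0.0, 0.0, 1.0]] [ 2.12553509 -2.10883826  0.2024828 ] [0.0426965  0.53606096 1.01874392]
side [[439.8, 0.0, 315.5], [0.0, 439.8, 248.2], [0.0, 0.0, 1.0]] [ 0.27129092 -2.62059587  1.49252864] [0.56400223 0.0829512  0.98820049]
{'t': 0.1, 'q': array([1.14540608e+00, 2.59126161e-01, 2.08418842e-02, 1.33367992e+00,
       2.64980226e-05, 1.41820788e+00]), 'qvel': array([ 0.00087951, -0.00089869,  0.00082217, -0.00082323, -0.00061296,
        0.00068762]), 'joint_torque': array([ 5.94493555e-03, -5.56691551e+01,  3.45071232e+01,  1.15882186e-02,
       -1.50834776e-04,  3.16469129e-05]), 'tool_pos': array([0.14805847, 0.52940271, 0.19433359]), 'tool_rot': array([-1.79111868e-04,  1.35978316e-01,  9.90711641e-01, -5.55946030e-04]), 'force': array([-0.94642037, -0.40747803, -0.38136272]), 'torque': array([ 0.02676884, -0.00835667,  0.02783671]), 'finger_force': 0.0, 'opening': 0.08560734887226183}
```

View pics/top0.png

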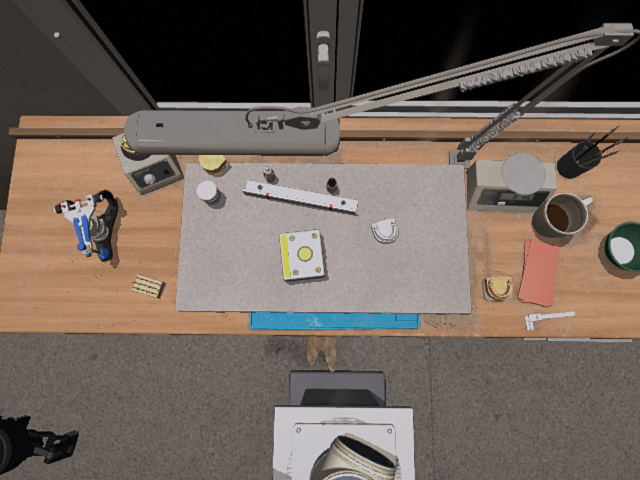

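View pics/side0.png

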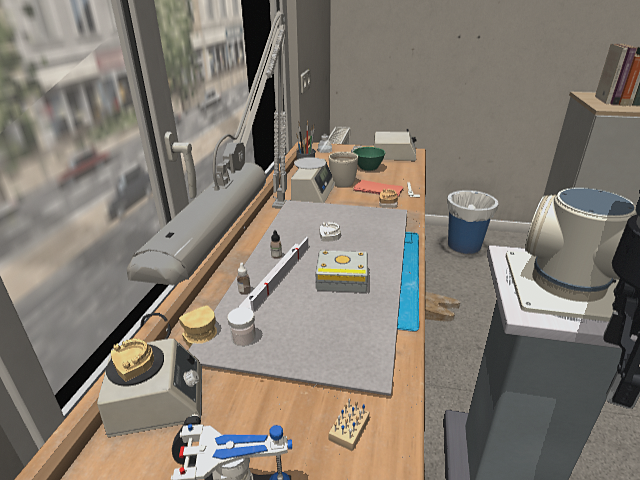

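```bash
cat > h.py <<'E'
import cv2,numpy as np
from workcell import r
def cam(n):
    c=r.camera_info(n);R=cv2.Rodrigues(np.array(c["rvec"]))[0];return np.array(c["K"]),R,np.array(c["tvec"]).ravel()
def ray(n,p):
    K,R,t=cam(n);d=R.T@np.linalg.solve(K,[p[0],p[1],1]);return -R.T@t,d
def onz(n,p,z):
    o,d=ray(n,p);return (o+d*(z-o[2])/d[2])
def tri(a,b):
    (o1,d1),(o2,d2)=ray("top",a),ray("side",b)
    s=np.linalg.lstsq(np.c_[d1,-d2],o2-o1,rcond=None)[0];p,q=o1+s[0]*d1,o2+s[1]*d2
    return (p+q)/2,np.linalg.norm(p-q)
def proj(n,X):
    K,R,t=cam(n);u=K@(R@np.array(X)+t);return u[:2]/u[2]
def blobs(f,lo,hi,box,amin=4):
    h=cv2.cvtColor(f,cv2.COLOR_RGB2HSV);m=cv2.inRange(h,np.array(lo),np.array(hi))
    k=np.zeros_like(m);x0,y0,x1,y1=box;k[y0:y1,x0:x1]=m[y0:y1,x0:x1]
    n,l,s,c=cv2.connectedComponentsWithStats(k)
    return [(s[i,4],c[i],cv2.minAreaRect(np.argwhere(l==i)[:,::-1].astype(np.float32))) for i in range(1,n) if s[i,4]>=amin]
E
python3 - <<'E'
from h import *
t=cv2.imread("pics/top0.png")[:,:,::-1].copy();s=cv2.imread("pics/side0.png")[:,:,::-1].copy()
for n,f,bx in(("top",t,(240,170,370,290)),("side",s,(230,230,380,310))):
    for nm,lo,hi in(("yel",(22,100,100),(35,255,255)),("red",(0,120,80),(8,255,255)),("red2",(170,120,80),(180,255,255)),("white",(0,0,205),(180,30,255))):
        for b in blobs(f,lo,hi,bx):print(n,nm,b[0],np.round(b[1],1),np.round(cv2.boxPoints(b[2]),1).tolist())
a=cv2.resize(t[170:290,235:395],None,fx=5,fy=5,interpolation=cv2.INTER_CUBIC)
b=cv2.resize(s[225:325,220:380],None,fx=5,fy=5,interpolation=cv2.INTER_CUBIC)
cv2.imwrite("pics/tz.png",a[:,:,::-1]);cv2.imwrite("pics/sz.png",b[:,:,::-1])
E
```

```text
top yel 222 [285.2 255.6] [[280.3999938964844, 235.10000610351562], [285.70001220703125, 234.5], [289.8999938964844, 276.5], [284.6000061035156, 277.0]]
top yel 7 [314.1 235.1] [[313.0, 234.0], [315.0, 234.0], [315.0, 236.0], [313.0, 236.0]]
top yel 11 [291.6 237.5] [[289.5, 237.5], [291.5, 235.5], [293.5, 237.5], [291.5, 239.5]]
top yel 119 [304.6 253.4] [[299.0, 248.0], [310.0, 248.0], [310.0, 259.0], [299.0, 259.0]]
top yel 10 [317.9 269.4] [[317.0, 268.0], [319.0, 268.0], [319.0, 271.0], [317.0, 271.0]]
top yel 7 [295.  272.1] [[294.0, 271.0], [296.0, 271.0], [296.0, 273.0], [294.0, 273.0]]
top red 7 [266.9 194.4] [[265.5, 194.5], [267.0, 193.0], [268.5, 194.5], [267.0, 196.0]]
top red 6 [330.5 206. ] [[330.0, 205.0], [331.0, 205.0], [331.0, 207.0], [330.0, 207.0]]
top white 700 [302.2 195.9] [[242.89999389648438, 190.3000030517578], [244.8000030517578, 180.1999969482422], [356.70001220703125, 200.8000030517578], [354.79998779296875, 210.89999389648438]]
top white 764 [304.3 254.1] [[285.70001220703125, 234.10000610351562], [317.79998779296875, 230.39999389648438], [322.799987792
[... 1263 characters left out ...]
, 264.0], [240.0, 264.0]]
side white 4 [327.  264.2] [[325.5, 263.5], [326.0, 263.0], [328.0, 265.0], [327.5, 265.5]]
side white 8 [319.2 266. ] [[316.8999938964844, 265.3999938964844], [319.0, 264.0], [321.0, 267.0], [318.8999938964844, 268.3999938964844]]
side white 26 [240.8 269.2] [[237.1999969482422, 269.70001220703125], [240.0, 266.0], [244.5, 269.3999938964844], [241.6999969482422, 273.0]]
side white 9 [335. 268.] [[339.0, 268.0], [339.0, 268.0], [331.0, 268.0], [331.0, 268.0]]
side white 4 [342.5 268. ] [[344.0, 268.0], [344.0, 268.0], [341.0, 268.0], [341.0, 268.0]]
side white 40 [328.8 272.7] [[316.70001220703125, 273.0], [317.0, 270.0], [346.0, 273.0], [345.70001220703125, 276.0]]
```

View pics/tz.png

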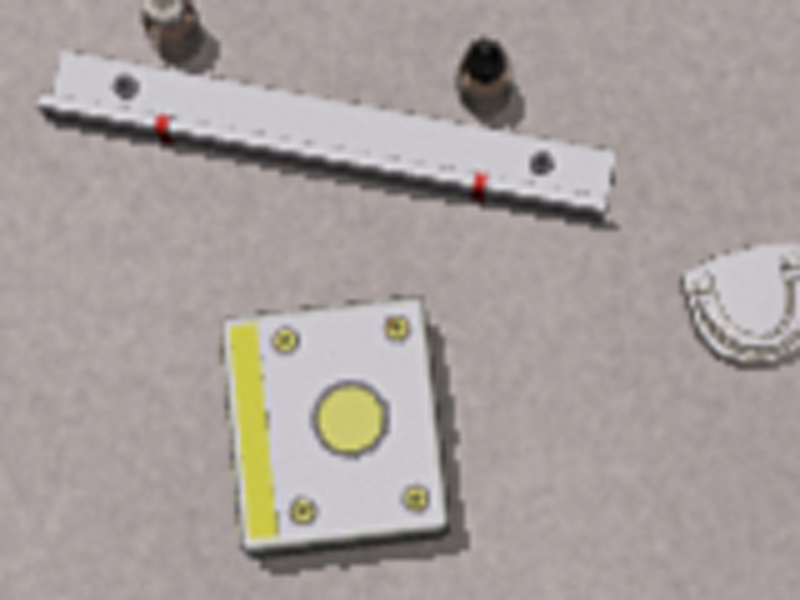

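View pics/sz.png

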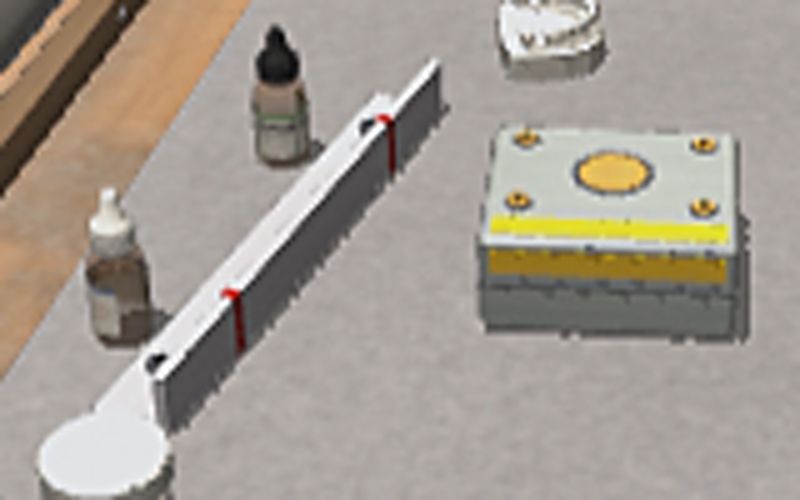

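```bash
python3 - <<'E'
from h import *
np.set_printoptions(precision=4,suppress=True)
print("disc",tri((304.6,253.4),(342.6,259.6)))
print("redL",tri((267.2,194.8),(266.6,283.4)),"redR",tri((330.8,206.4),(297,249)))
for p in((267.2,194.8),(330.8,206.4),(243,190.5),(356,212)):print(p,onz("top",p,.046))
# side: fence front foot
for p in((253.5,310.5),(309,246.8)):print("foot",onz("side",p,.016))
C=[(235+x/5,170+y/5) for x,y in((222,322),(420,298),(445,528),(247,548))]
for p in C:print("fl",onz("top",p,.066))
z=np.array([onz("top",p,.066) for p in((314.1,235.1),(291.6,237.5),(317.9,269.4),(295,272.1),(304.6,253.4))]);print("screws",z)
y=[onz("top",p,.066) for p in((283,235),(287.3,276.5))];d=y[0]-y[1];print("stripe dir deg",np.degrees(np.arctan2(d[1],d[0])))
g=cv2.imread("pics/top0.png",0);
for n,p in(("jar",(207,191)),("cast",(385,231)),("bdark",(333,185)),("blight",(268,174)),("orange",(498,288)),("bur",(147,286))):print(n,onz("top",p,.06))
E
```

```text
disc (array([0.4957, 0.0922, 0.064 ]), np.float64(0.0007188394870187844))
redL (array([0.642 , 0.1858, 0.0442]), np.float64(0.0005830163791347321)) redR (array([0.6147, 0.0323, 0.0423]), np.float64(0.0006444484762320696))
(267.2, 194.8) [0.6411 0.1855 0.046 ]
(330.8, 206.4) [0.6134 0.0323 0.046 ]
(243, 190.5) [0.6515 0.2443 0.046 ]
(356, 212) [ 0.6   -0.028  0.046]
foot [0.6534 0.2446 0.016 ]
foot [ 0.5996 -0.0272  0.016 ]
fl [0.54   0.1514 0.066 ]
fl [0.5521 0.0596 0.066 ]
fl [0.4449 0.047  0.066 ]
fl [0.435  0.1371 0.066 ]
screws [[0.5389 0.0708 0.066 ]
 [0.5328 0.1229 0.066 ]
 [0.459  0.0611 0.066 ]
 [0.4524 0.1133 0.066 ]
 [0.4958 0.0921 0.066 ]]
stripe dir deg 7.26424201038045
jar [0.6453 0.3273 0.06  ]
cast [ 0.5512 -0.0946  0.06  ]
bdark [0.6624 0.0274 0.06  ]
blight [0.6888 0.1834 0.06  ]
orange [ 0.4203 -0.3496  0.06  ]
bur [0.4185 0.4515 0.06  ]
```

```bash
cat >> h.py <<'E'
from scipy.spatial.transform import Rotation as Ro
def st():
    s=r.read_state();w,x,y,z=s["tool_rot"];R=Ro.from_quat([x,y,z,w]);return s,R,np.array(s["tool_pos"]),np.degrees(np.arctan2(*R.as_matrix()[1::-1,1]))
def delta(x,y,z,ya=None):
    s,R,p,a=st();d=R.inv().apply(np.array([x,y,z])-p)
    rz=0 if ya is None else -np.radians((ya-a+180)%360-180)
    print("d tool",np.round(d,4),"rz",round(rz,4),"ya",round(a,1),"q6",round(s["q"][5],2),"t",round(s["t"],2))
E
J='[-0.0302,-0.025,0,0,0,0]'
python3 jog.py '[[-0.0302,-0.025,0,0,0,0],[-0.0302,-0.025,0,0,0,0],[-0.0302,-0.025,0,0,0,0],[-0.0302,-0.025,0,0,0,0],[-0.0302,-0.025,0,0,0,0],[-0.0302,-0.025,0,0,0,0],[-0.0302,-0.025,0,0,0,0],[-0.0302,-0.025,0,0,0,0],[-0.0302,-0.025,0,0,0,0],[-0.0302,-0.025,0,0,0,0]]' 0.06
python3 jog.py '[[-0.0302,-0.025,0,0,0,0],[-0.0302,-0.025,0,0,0,0],[-0.0302,-0.025,0,0,0,0],[-0.0302,-0.025,0,0,0,0],[-0.0302,-0.025,0,0,0,0],[-0.0302,-0.025,0,0,0,0],[0,0,0,0,0,-0.12],[0,0,0,0,0,-0.12],[0,0,0,0,0,-0.12],[0,0,0,0,0,-0.12]]'
python3 jog.py '[[0,0,0,0,0,-0.12],[0,0,0,0,0,-0.12],[0,0,0,0,0,-0.12],[0,0,0,0,0,-0.12],[0,0,0,0,0,-0.12],[0,0,0,0,0,-0.12],[0,0,0,0,0,-0.12],[0,0,0,0,0,-0.12],[0,0,0,0,0,-0.12],[0,0,0,0,0,-0.12]]'
python3 -c "
from h import *
delta(.505,.0136,.1,187)"
```

```text
t: 0.93
tool_pos: [0.3721, 0.2057, 0.1949]
tool_rot: [0.0, 0.136, 0.991, 0.0]
force: [-0.0, 0.6, -0.8]
opening: 0.0601
finger_force: 0.0
t: 1.77
tool_pos: [0.5056, 0.0138, 0.1943]
tool_rot: [-0.001, -0.106, 0.994, 0.0]
force: [-0.5, -0.2, 0.8]
opening: 0.0601
finger_force: 0.0
t: 2.6
tool_pos: [0.5055, 0.0143, 0.1945]
tool_rot: [-0.0, -0.649, 0.761, 0.0]
force: [-0.9, 0.3, 0.2]
opening: 0.0599
finger_force: 0.0
d tool [0.0008 0.0003 0.0945] rz -0.2798 ya 171.0 q6 -1.55 t 2.6
```

```bash
python3 jog.py '[[0,0,0.03,0,0,-0.1],[0,0,0.03,0,0,-0.08],[0,0,0.03,0,0,0],[0,0,0.03,0,0,0],[0,0,0.025,0,0,0],[0,0,0.015,0,0,0],[0,0,0.008,0,0,0],[0,0,0,0,0,0],[0,0,0,0,0,0]]'
python3 - <<'E'
from h import *
delta(.505,.0136,.026,187)
for n in("side","top"):
    f=r.grab_frame(n);cv2.imwrite(f"pics/{n}1.png",f[:,:,::-1])
a=cv2.resize(cv2.imread("pics/side1.png")[160:330,230:430],None,fx=4,fy=3,interpolation=cv2.INTER_CUBIC)
cv2.imwrite("pics/s1z.png",cv2.resize(cv2.imread("pics/side1.png")[170:320,240:440],None,fx=4,fy=4))
E
```

```text
t: 3.35
tool_pos: [0.5059, 0.0142, 0.0272]
tool_rot: [0.0, 0.713, -0.701, -0.0]
force: [0.2, -0.1, -0.7]
opening: 0.0601
finger_force: 0.0
d tool [0.0006 0.0009 0.0012] rz -0.1058 ya -179.1 q6 -1.72 t 3.35
```

View pics/s1z.png

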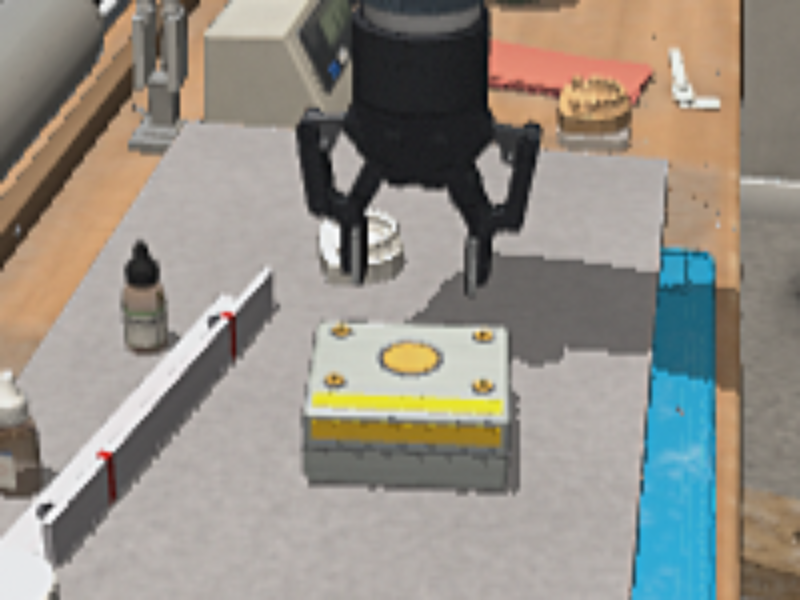

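```bash
python3 - <<'E'
from h import *
for x in(.543,.468):
  for z in(.03,.04,.05): print(x,z,(proj("side",(x,.014,z))-[240,170])*4)
E
```

```text
0.543 0.03 [351.7614649 330.3083597]
0.543 0.04 [351.83288522 316.07109943]
0.543 0.05 [351.90499691 301.69602019]
0.468 0.03 [475.46170404 342.96446037]
0.468 0.04 [476.13788926 328.59844562]
0.468 0.05 [476.82070809 314.09149533]
```

```bash
python3 - <<'E'
from h import *
cv2.imwrite("pics/t1z.png",cv2.resize(cv2.imread("pics/top1.png")[170:320,240:440],None,fx=4,fy=4))
g=cv2.imread("pics/side1.png",0)[225:262:1,320:366]
for row in range(0,37,2):print(225+row,g[row,::2])
print((proj("top",(.506,.014,.03))-[240,170])*4)
E
```

```text
225 [168 184  66  30  32  21 186 146 151 234 179 180 178 177 175 175 172 182
  62  28  35  34  33]
227 [233 236 255  16 113  24 227 194 245 243 175 171 174 171 172 173 171 172
 201  22  42  30  63]
229 [243 232 255  15 111  20 255 238 201 108 182 175 175 176 176 175 175 171
 137  76  28  18 191]
231 [237 234 249  15 128  20 191  81 121 196 136 177 176 173 173 172 173 177
  87 102  26   7 178]
233 [148 238 164  27 127  22 172 167 207 235  79 178 171 172 172 170 173 178
  54 104  27   8  89]
235 [ 87 242 255  12 126  19 255 221 105  86  80 181 176 170 170 171 171 173
  54 128  26  39 102]
237 [124 143 123  19 124  19 138 106 120  95 121 174 172 169 172 170 171 163
  54 129  26  52 103]
239 [179 132 130 135 116   7 135 112 118 110 178 175 172 170 172 181 167  97
  29 130  21  95 102]
241 [171 168 156 154 139 120 163 177 174 175 170 172 171 169 173  91  99 104
  35 108  64 105 100]
243 [172 172 172 174 176 172 175 171 175 176 171 170 170 176 167  98 101 103
  55  86 103 102 102]
245 [177 172 176 176 170 173 172 168 175 175 175 177 173 182  97 103 101 103
 104 104 104 105 102]
247 [171 174 172 170 176 176 172 171 172 169 170 174 160  94 101 101 104 100
 103 102 101 102 101]
249 [161 177 177 162 152 155 170 170 168 168 173 166  95  98 102 100 103 102
 104 104 101 102 104]
251 [209 208 194 209 225 220 222 220 206 199 195 194 169 163 158 160 134 132
 143 147 148 129 126]
253 [212 169 128 143 168 210 209 209 209 210 213 213 213 212 211 212 211 213
 214 153  60 200 221]
255 [207 206 213 210 206 205 205 207 213 199 151 160 179 198 213 210 209 209
 211 197 115 135 215]
257 [208 205 205 206 206 206 207 209 112 202 197 195 200 202 110 199 209 208
 206 207 209 207 208]
259 [204 205 207 207 207 208 209 153 206 197 194 193 195 198 208 133 213 211
 210 209 209 209 209]
261 [207 207 207 207 207 208 208 222 106 190 198 198 200 188 131 196 212 210
 210 210 210 210 211]
[392.57159663 327.28283476]
```

View pics/t1z.png

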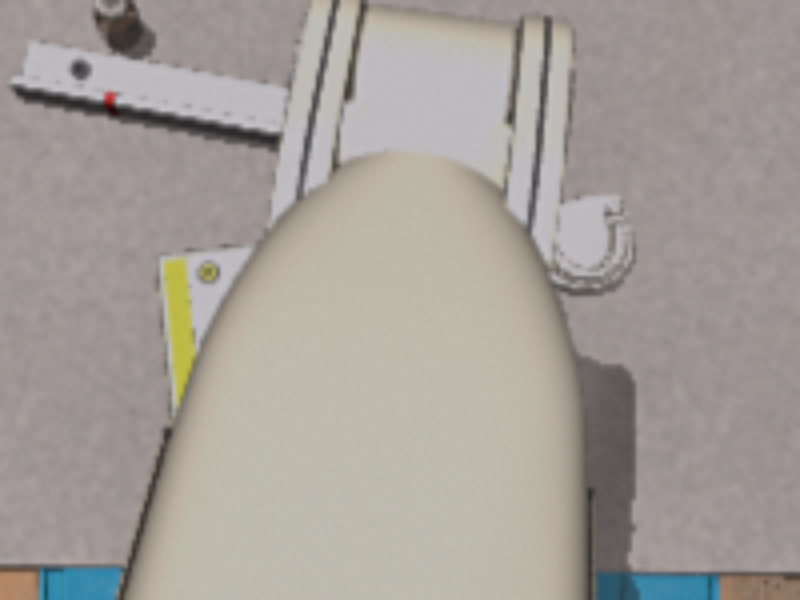

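```bash
python3 - <<'E'
from h import *
for p in((328.5,240.5),(359.5,243)):
    print(onz("side",p,.033))
    o,d=ray("side",p);print(o+d*(.014-o[1])/d[1], np.linalg.norm(o+d*(.014-o[1])/d[1]-o))
E
```

```text
[ 0.55166505 -0.03906988  0.033     ]
[0.54179426 0.014      0.06367845] 1.0454752266558074
[ 0.47366243 -0.04159222  0.033     ]
[0.46791836 0.014      0.06505116] 1.0356168125778673
```

```bash
python3 - <<'E'
from h import *
f=r.grab_frame("side");g=cv2.cvtColor(f,cv2.COLOR_RGB2GRAY)
o=cv2.imread("pics/side1.png",0)
print(np.abs(g.astype(int)-o)[170:320,240:440].max())
for c in(328,359):print(c,g[225:256,c-1:c+2].mean(1).astype(int))
s=st();print(s[0]["t"],s[2],s[0]["force"],s[0]["opening"])
E
```

```text
80
328 [ 28  61 102  80  85  93  91  91  92  92  91  90  93 101  99  93 137 178
 174 174 170 174 175 174 152 126 219 176 168 214 207]
359 [ 34  32  32  33  48  66  57  57  56  56  63  57  58  56  52  57  87 102
  97 102 104 103 102 103 103  94 148 222 137 121 152]
3.5 [0.50658682 0.01416896 0.02804531] [0.20998461 0.70167982 0.42078269] 0.059790266444050964
```

```bash
python3 jog.py '[[0,0,0,0,0,-0.1],[0,0,0,0,0,0],[0,0,0,0,0,0],[0,0,0,0,0,0],[0,0,0,0,0,0],[0,0,0,0,0,0]]' 0.0
python3 - <<'E'
from h import *
f=r.grab_frame("side");cv2.imwrite("pics/s2z.png",cv2.resize(f[170:320,240:440,::-1],None,fx=4,fy=4))
s=st();print(s[2:])
for z in (.028,.06,.1):print(z,(proj("side",(*s[2][:2],z))-[240,170])*4)
E
```

```text
t: 4.0
tool_pos: [0.5058, 0.0143, 0.027]
tool_rot: [-0.0, 0.747, -0.665, 0.0]
force: [0.8, 0.2, 0.3]
opening: 0.0001
finger_force: 0.0
(array([0.50577644, 0.01424831, 0.02696983]), np.float64(-173.38582534116316))
0.028 [412.60825128 339.60345297]
0.06 [413.79409802 293.43094689]
0.1 [415.32971455 233.6396938 ]
```

View pics/s2z.png

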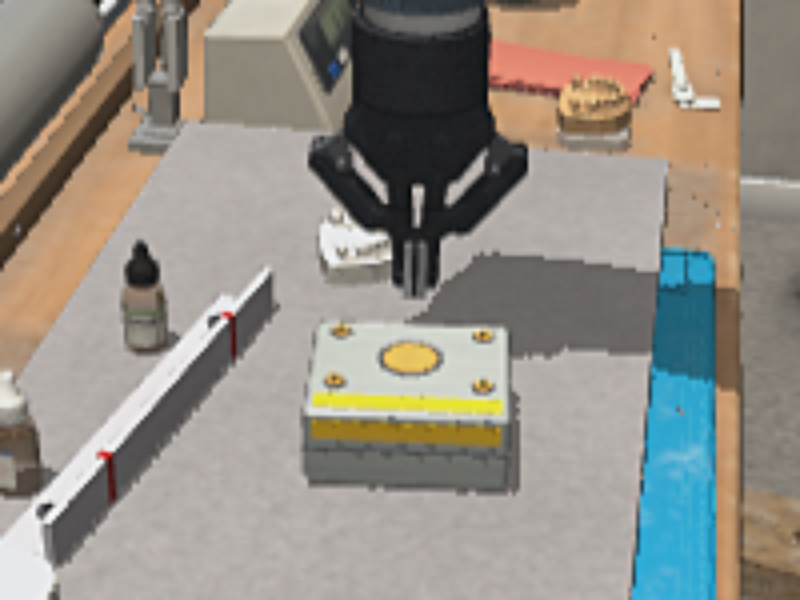

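```bash
python3 - <<'E'
from h import *
for n in("top","side"):
    K,R,t=cam(n);print(n,"cam",-R.T@t)
yd=np.array([.269,.963,0])
for n in("top","side"):
  g=cv2.imread(f"pics/{n}0.png",0)
  for k in(-.05,.05):
    for z in(.195,.208,.238):print(n,k,z,proj(n,np.array([.148,.5294,z])+k*yd))
g=cv2.imread("pics/top0.png",0)
for y in range(424,472,2):print(y,''.join('#' if v<45 else '.' for v in g[y,30:95]))
g=cv2.imread("pics/side0.png",0)
for y in range(340,430,3):print(y,''.join('#' if v<45 else '.' for v in g[y,590:640]))
E
```

```text
top cam [0.32836145 0.041694   1.10338746]
side cam [0.3755859  0.90761198 0.58025454]
top -0.05 0.195 [ 90.82908101 431.06395345]
top -0.05 0.208 [ 87.27205302 432.62757613]
top -0.05 0.238 [ 78.63792532 436.42302502]
top 0.05 0.195 [ 41.48212337 415.43403396]
top 0.05 0.208 [ 37.207361  416.7523309]
top 0.05 0.238 [ 26.83458959 419.95119712]
side -0.05 0.195 [599.6990155  371.04272335]
side -0.05 0.208 [603.32458713 362.87624156]
side -0.05 0.238 [612.06694145 343.18437374]
side 0.05 0.195 [602.21777053 438.64825676]
side 0.05 0.208 [606.52688039 430.07804435]
side 0.05 0.238 [616.99976401 409.24895433]
424 .................................................................
426 .................................................................
428 .................................................................
430 #####.......................................#....................
432 #######################..................########................
434 #########################..........#######..#####................
436 #################################################..............
[... 2142 characters left out ...]
.......#........########################
394 ........................########################..
397 .......................#######################....
400 ......................#######################.....
403 ...........................#.##############.......
406 ......................................###.........
409 ..................................................
412 ..................................................
415 ..................................................
418 ..................................................
421 ..................................................
424 ..................................................
427 ..................................................
```

```bash
python3 jog.py '[[0,0,0.002,0,0,0],[0,0,0.002,0,0,0],[0,0,0.002,0,0,0],[0,0,0.001,0,0,0],[0,0,0.001,0,0,0],[0,0,0.001,0,0,0]]'; python3 jog.py '[[0,0,0.001,0,0,0],[0,0,0.001,0,0,0],[0,0,0.001,0,0,0],[0,0,0,0,0,0]]'
```

```text
t: 4.55
tool_pos: [0.5057, 0.0143, 0.0177]
tool_rot: [0.0, 0.747, -0.665, -0.0]
force: [0.4, -0.9, 0.6]
opening: -0.0001
finger_force: 0.0
t: 4.88
tool_pos: [0.5056, 0.0143, 0.0147]
tool_rot: [0.0, 0.747, -0.665, -0.0]
force: [0.3, 0.4, 0.4]
opening: -0.0003
finger_force: 0.0
```

```bash
python3 jog.py '[[0,0,0.003,0,0,0],[0,0,0.003,0,0,0],[0,0,0.003,0,0,0],[0,0,0.003,0,0,0],[0,0,0.002,0,0,0],[0,0,0.002,0,0,0],[0,0,0,0,0,0]]'; python3 jog.py '[[0,0,0.002,0,0,0],[0,0,0.002,0,0,0],[0,0,0.002,0,0,0],[0,0,0.001,0,0,0],[0,0,0.001,0,0,0],[0,0,0,0,0,0]]'
python3 -c "
from h import *
g=cv2.cvtColor(r.grab_frame('side'),cv2.COLOR_RGB2GRAY)
print(g[230:262,341:346].mean(1).astype(int))
for z in(.016,.02,.025,.03,.035):print(z,proj('side',(*st()[2][:2],z)))"
```

```text
t: 5.47
tool_pos: [0.5055, 0.0143, -0.0016]
tool_rot: [0.0, 0.747, -0.665, -0.0]
force: [-0.3, -0.0, -0.1]
opening: 0.0002
finger_force: 0.0
t: 5.97
tool_pos: [0.5056, 0.0143, -0.0093]
tool_rot: [0.0, 0.747, -0.665, -0.0]
force: [-0.4, -0.2, 0.0]
opening: 0.0002
finger_force: 0.0
[ 65 118 122 102  97  97  84  84  77  73  40  30  30  50  85  91  83  80
  79  73 101 178 220 214 205 168 180 198 196 195 196 199]
0.016 [343.07746008 259.14915277]
0.02 [343.11366404 257.74208525]
0.025 [343.15911508 255.97562944]
0.03 [343.20478549 254.20064817]
0.035 [343.25067685 252.41707957]
```

```bash
python3 jog.py '[[0,0,0,0,0,0],[0,0,0,0,0,0],[0,0,0,0,0,0],[0,0,0,0,0,0],[-0.007,0,0,0,0,0],[-0.007,0,0,0,0,0],[-0.002,0,0,0,0,0],[0,0,0,0,0,0]]' 0.06;  python3 jog.py '[[-0.002,0,0,0,0,0],[-0.001,0,0,0,0,0],[-0.001,0,0,0,0,0]]'; python3 jog.py '[[-0.002,0,0,0,0,0],[-0.002,0,0,0,0,0]]'
```

```text
t: 6.68
tool_pos: [0.5037, 0.031, -0.0091]
tool_rot: [-0.0, 0.747, -0.664, -0.0]
force: [-0.7, -0.5, -1.0]
opening: 0.0602
finger_force: 0.0
t: 6.93
tool_pos: [0.5034, 0.0342, -0.0091]
tool_rot: [0.0, 0.747, -0.665, 0.0]
force: [0.4, 0.5, -0.3]
opening: 0.0605
finger_force: 0.0
t: 7.1
tool_pos: [0.5029, 0.0382, -0.0091]
tool_rot: [-0.0, 0.747, -0.665, -0.0]
force: [-0.7, -1.1, 0.6]
opening: 0.0598
finger_force: 0.0
```

```bash
python3 jog.py '[[-0.002,0,0,0,0,0],[-0.002,0,0,0,0,0]]'; python3 jog.py '[[-0.002,0,0,0,0,0],[-0.002,0,0,0,0,0]]'; python3 -c "
from h import *
f=r.grab_frame('side')
for b in blobs(f,(15,100,80),(35,255,255),(300,240,380,310)):print(b[0],b[1])
cv2.imwrite('pics/s3z.png',cv2.resize(f[170:320,240:440,::-1],None,fx=4,fy=4))"
```

```text
t: 7.27
tool_pos: [0.5024, 0.042, -0.0091]
tool_rot: [0.0, 0.747, -0.665, 0.0]
force: [-1.6, -5.1, 0.8]
opening: 0.0599
finger_force: 2.2
t: 7.43
tool_pos: [0.5021, 0.0457, -0.0091]
tool_rot: [0.0, 0.747, -0.665, 0.0]
force: [0.6, -4.0, 0.2]
opening: 0.0599
finger_force: 2.3
10 [324.5 252.8]
7 [360.57142857 254.57142857]
81 [341.83950617 259.97530864]
10 [322.7 265.3]
10 [360.1 267.1]
158 [340.81012658 271.44936709]
240 [340.6125 278.9   ]
```

View pics/s3z.png

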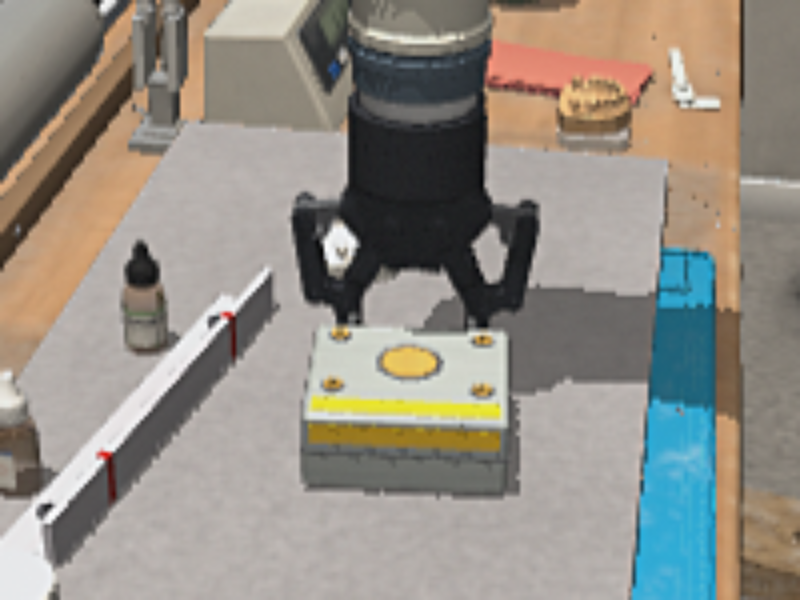

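```bash
python3 jog.py '[[0,0,-0.004,0,0,0],[-0.0054,0.0039,0,0,0,0.08],[-0.0054,0.0039,0,0,0,0.08],[-0.0054,0.0039,0,0,0,0.08],[-0.0054,0.0039,0,0,0,0.08],[-0.0054,0.0039,0,0,0,0.08],[-0.0054,0.0039,0,0,0,0.08]]'; python3 - <<'E'
from h import *
f=r.grab_frame('side');cv2.imwrite('pics/s4.png',f[:,:,::-1])
for b in blobs(f,(15,100,80),(35,255,255),(270,220,390,320),6):print(b[0],b[1],onz("side",b[1],.066))
print(st()[2:])
E
```

```text
t: 8.07
tool_pos: [0.481, 0.0797, -0.0047]
tool_rot: [-0.001, -0.566, 0.824, -0.0]
force: [-1.9, -6.2, 4.5]
opening: 0.0603
finger_force: 3.2
6 [270.5 221. ] [ 0.70608886 -0.05286428  0.066     ]
10 [328.5 256.8] [0.52744515 0.09002279 0.066     ]
90 [338.23333333 267.57777778] [0.49894662 0.1289671  0.066     ]
12 [315.91666667 267.75      ] [0.54554656 0.13893566 0.066     ]
11 [360.36363636 267.09090909] [0.45291892 0.11785918 0.066     ]
164 [327.76829268 278.1402439 ] [0.51342237 0.17236738 0.066     ]
219 [325.36986301 285.38812785] [0.51334967 0.19849716 0.066     ]
12 [348.83333333 278.91666667] [0.47054161 0.16665078 0.066     ]
(array([ 0.48066892,  0.0809045 , -0.0047311 ]), np.float64(158.6357684171174))
```

```bash
python3 jog.py '[[0.015,0,0,0,0,0],[0.015,0,0,0,0,0],[0,0,-0.03,0,0,0],[0,0,-0.03,0,0,0],[0,0,-0.03,0,0,0],[0,0,0,0,0,0.12],[0,0,0,0,0,0.12],[0,0,0,0,0,0.12],[0,0,0,0,0,0.12],[0,0,0,0,0,0.12]]' >/dev/null; python3 jog.py '[[0,0,0,0,0,0.12],[0,0,0,0,0,0.12],[0,0,0,0,0,0.12],[0,0,0,0,0,0.12],[0,0,0,0,0,0.12],[0,0,0,0,0,0.12],[0,0,0,0,0,0.12],[0,0,0,0,0,0.12]]'; python3 -c "
from h import *
delta(.424,.157,-.005,69.5)"
```

```text
t: 9.62
tool_pos: [0.471, 0.0523, 0.0851]
tool_rot: [0.0, 0.177, 0.984, 0.001]
force: [-0.6, -0.3, -0.3]
opening: 0.0601
finger_force: 0.0
d tool [0.0806 0.0816 0.0902] rz 0.0013 ya 69.6 q6 0.29 t 9.62
```

```bash
python3 jog.py '[[0.0202,0.0204,0,0,0,0],[0.0202,0.0204,0,0,0,0],[0.0202,0.0204,0,0,0,0],[0.0202,0.0204,0,0,0,0],[0,0,0,0,0,0],[0,0,0.03,0,0,0],[0,0,0.03,0,0,0],[0,0,0.02,0,0,0],[0,0,0.01,0,0,0],[0,0,0,0,0,0]]'; python3 - <<'E'
from h import *
f=r.grab_frame('side')
for b in blobs(f,(15,100,80),(35,255,255),(290,240,390,320),6):print(b[0],b[1],onz("side",b[1],.066))
delta(.424,.157,-.005,69.5)
E
```

```text
t: 10.45
tool_pos: [0.4219, 0.1562, -0.0069]
tool_rot: [-0.002, 0.175, 0.985, -0.0]
force: [-0.6, -0.7, -0.5]
opening: 0.0599
finger_force: 0.0
9 [328.55555556 256.88888889] [0.5272545  0.09036755 0.066     ]
89 [338.23595506 267.76404494] [0.49881985 0.12968251 0.066     ]
11 [315.72727273 267.81818182] [0.54588748 0.13927473 0.066     ]
168 [327.45238095 278.27380952] [0.51396902 0.17297027 0.066     ]
218 [324.92201835 285.50917431] [0.51415105 0.19908374 0.066     ]
11 [348.36363636 279.09090909] [0.47139267 0.16746087 0.066     ]
d tool [-0.0009  0.001  -0.0007] rz 0.0062 ya 69.9 q6 0.52 t 10.5
```

```bash
python3 jog.py '[[-0.008,0.001,0,0,0,0],[-0.008,0,0,0,0,0],[-0.004,0,0,0,0,0],[-0.003,0,0,0,0,0],[0,0,0,0,0,0]]';python3 jog.py '[[-0.005,0.0045,0,0,0,0.08],[-0.005,0.0045,0,0,0,0.08],[-0.005,0.0045,0,0,0,0.08],[-0.005,0.0045,0,0,0,0.08]]'; python3 jog.py '[[-0.005,0.0045,0,0,0,0.08],[-0.005,0.0045,0,0,0,0.08],[-0.005,0.0045,0,0,0,0.08],[0,0,0,0,0,0]]'; python3 - <<'E'
from h import *
f=r.grab_frame('side');cv2.imwrite('pics/s5.png',f[:,:,::-1])
for b in blobs(f,(15,100,80),(35,255,255),(290,240,390,320),6):print(b[0],b[1],onz("side",b[1],.066))
print(st()[2:])
E
```

```text
t: 10.92
tool_pos: [0.4459, 0.1495, -0.0044]
tool_rot: [-0.0, 0.175, 0.984, 0.001]
force: [-3.3, 1.1, 2.0]
opening: 0.06
finger_force: 1.9
t: 11.25
tool_pos: [0.4717, 0.1567, -0.0045]
tool_rot: [-0.0, 0.332, 0.943, 0.001]
force: [-3.6, 2.5, 1.2]
opening: 0.0602
finger_force: 2.4
t: 11.58
tool_pos: [0.4934, 0.1559, -0.0045]
tool_rot: [0.001, 0.442, 0.897, 0.001]
force: [0.5, 0.0, 0.3]
opening: 0.0601
finger_force: 0.0
109 [302.66972477 263.03669725] [0.57771715 0.12626401 0.066     ]
7 [304.28571429 254.42857143] [0.58259841 0.09064908 0.066     ]
18 [319.44444444 259.72222222] [0.54470088 0.10589568 0.066     ]
103 [301.19417476 271.45631068] [0.57301165 0.15896644 0.066     ]
6 [328.33333333 260.5       ] [0.52494215 0.1052401  0.066     ]
8 [343.   265.25] [0.49041991 0.11793046 0.066     ]
(array([ 0.49267676,  0.15566468, -0.00463312]), np.float64(37.75681333652062))
```

```bash
python3 jog.py '[[0.013,0,0,0,0,0],[0.013,0,0,0,0,0],[0,0,-0.03,0,0,-0.1],[0,0,-0.03,0,0,-0.12],[0,0,-0.03,0,0,-0.12],[0,0,0,0,0,-0.12],[0,0,0,0,0,-0.12],[0,0,0,0,0,-0.12],[0,0,0,0,0,-0.12],[0,0,0,0,0,-0.12]]' >/dev/null; python3 jog.py '[[0,0,0,0,0,-0.12],[0,0,0,0,0,-0.12],[0,0,0,0,0,-0.12],[0,0,0,0,0,-0.12],[0,0,0,0,0,-0.12],[0,0,0,0,0,0]]'; python3 -c "
from h import *
delta(.36,-.2,.085,128)"
```

```text
t: 12.97
tool_pos: [0.4744, 0.1772, 0.0851]
tool_rot: [0.0, -0.312, 0.95, 0.0]
force: [-0.9, 0.8, -0.7]
opening: 0.06
finger_force: 0.0
d tool [ 0.3159 -0.2358  0.    ] rz -0.0283 ya 126.4 q6 -0.44 t 12.97
```

```bash
python3 jog.py '[[0.0316,-0.0236,0,0,0,0],[0.0316,-0.0236,0,0,0,0],[0.0316,-0.0236,0,0,0,0],[0.0316,-0.0236,0,0,0,0],[0.0316,-0.0236,0,0,0,0],[0.0316,-0.0236,0,0,0,0],[0.0316,-0.0236,0,0,0,0],[0.0316,-0.0236,0,0,0,0],[0.0316,-0.0236,0,0,0,0],[0.0316,-0.0236,0,0,0,0]]'; python3 - <<'E'
from h import *
for n in("top","side"):
    f=r.grab_frame(n);cv2.imwrite(f'pics/{n}6.png',f[:,:,::-1])
    for b in blobs(f,(15,100,80),(35,255,255),(230,175,380,310),6):print(n,b[0],b[1],onz(n,b[1],.066),np.round(cv2.boxPoints(b[2])).tolist() if b[0]>90 else '')
E
```

```text
t: 13.8
tool_pos: [0.357, -0.201, 0.0852]
tool_rot: [0.0, -0.307, 0.952, -0.0]
force: [1.4, -0.1, 0.4]
opening: 0.0599
finger_force: 0.0
top 207 [288.00966184 221.85024155] [0.57001172 0.13209188 0.066     ] [[270.0, 233.0], [303.0, 207.0], [306.0, 211.0], [273.0, 237.0]]
top 12 [306.5 217.5] [0.58077015 0.08909632 0.066     ] 
top 121 [300.19834711 236.38842975] [0.53562523 0.10299986 0.066     ] [[294.0, 231.0], [306.0, 231.0], [306.0, 242.0], [294.0, 242.0]]
top 9 [320.77777778 234.33333333] [0.54084903 0.05532212 0.066     ] 
top 12 [279.5 238.5] [0.5302737  0.15087957 0.066     ] 
top 12 [293.5 255.5] [0.49068206 0.11758088 0.066     ] 
side 12 [375.25       179.91666667] [ 0.46939666 -0.38367585  0.066     ] 
side 251 [251.6812749  208.98804781] [ 0.77757135 -0.1117438   0.066     ] [[227.0, 233.0], [269.0, 179.0], [275.0, 183.0], [233.0, 237.0]]
side 39 [346.17948718 193.30769231] [ 0.54216778 -0.26452367  0.066     ] 
side 13 [354.46153846 196.30769231] [ 0.51567599 -0.24783531  0.066     ] 
side 10 [337.1 197.1] [ 0.56349938 -0.23302444  0.066     ] 
side 6 [370.16666667 198
[... 476 characters left out ...]

side 7 [249.42857143 246.        ] [0.7164026  0.07887941 0.066     ] 
side 7 [325.28571429 248.42857143] [0.54144762 0.05559469 0.066     ] 
side 154 [305.61038961 265.65584416] [0.56903896 0.1352192  0.066     ] [[292.0, 256.0], [296.0, 252.0], [318.0, 276.0], [315.0, 279.0]]
side 9 [304.77777778 254.44444444] [0.58149883 0.09050086 0.066     ] 
side 82 [323.46341463 259.81707317] [0.5359584  0.10455933 0.066     ] 
side 103 [301.19417476 271.45631068] [0.57301165 0.15896644 0.066     ] [[289.0, 260.0], [291.0, 258.0], [313.0, 282.0], [310.0, 284.0]]
side 9 [343.         265.22222222] [0.49043731 0.11782155 0.066     ] 
side 7 [321.42857143 271.57142857] [0.53107236 0.15104482 0.066     ]
```

```bash
python3 -c "
from h import *
delta(.4777,.0557,-.005,129.6)"
```

```text
d tool [-0.2492  0.1422  0.0897] rz -0.0735 ya 125.4 q6 -1.34 t 13.9
```

```bash
python3 jog.py '[[-0.0312,0.0178,0,0,0,0],[-0.0312,0.0178,0,0,0,0],[-0.0312,0.0178,0,0,0,0],[-0.0312,0.0178,0,0,0,0],[-0.0312,0.0178,0,0,0,0],[-0.0312,0.0178,0,0,0,0],[-0.0312,0.0178,0,0,0,0],[-0.0312,0.0178,0,0,0,0],[0,0,0,0,0,-0.073],[0,0,0,0,0,0]]'; python3 -c "
from h import *
delta(.4777,.0557,-.005,129.6)"
```

```text
t: 14.73
tool_pos: [0.4762, 0.0645, 0.0847]
tool_rot: [-0.0, -0.345, 0.938, 0.0]
force: [-0.3, -0.5, 0.0]
opening: 0.0602
finger_force: 0.0
d tool [ 0.0045 -0.0077  0.0897] rz 0.0141 ya 130.4 q6 -0.75 t 14.73
```

```bash
python3 jog.py '[[0.0045,-0.0077,0,0,0,0.014],[0,0,0.03,0,0,0],[0,0,0.03,0,0,0],[0,0,0.02,0,0,0],[0,0,0.01,0,0,0],[0,0,0,0,0,0]]'; python3 jog.py '[[-0.008,0,0,0,0,0],[-0.008,0,0,0,0,0],[-0.004,0,0,0,0,0],[-0.003,0,0,0,0,0],[0,0,0,0,0,0]]'; python3 -c "
from h import *
delta(.5355,.1035,-.005,129.6)"
```

```text
t: 15.23
tool_pos: [0.476, 0.0516, -0.007]
tool_rot: [-0.002, -0.334, 0.943, 0.001]
force: [-0.1, 0.1, -0.0]
opening: 0.0604
finger_force: 0.0
t: 15.65
tool_pos: [0.4969, 0.0679, -0.0045]
tool_rot: [0.001, -0.336, 0.942, -0.0]
force: [-0.1, 0.6, -1.0]
opening: 0.0601
finger_force: 0.0
d tool [-0.0524  0.0031  0.0005] rz -0.0048 ya 129.3 q6 -0.72 t 15.65
```

```bash
python3 jog.py '[[-0.001,0.004,0,0,0,0],[-0.004,0.0035,0,0,0,0.07],[-0.004,0.0035,0,0,0,0.07],[-0.004,0.0035,0,0,0,0.07],[-0.004,0.0035,0,0,0,0.07],[-0.004,0.0035,0,0,0,0.07]]'; python3 jog.py '[[-0.004,0.0035,0,0,0,0.07],[-0.004,0.0035,0,0,0,0.07],[-0.004,0.0035,0,0,0,0.07],[-0.004,0.0035,0,0,0,0.07],[-0.004,0.0035,0,0,0,0.07],[0,0,0,0,0,0]]'; cat > flask.py <<'E'
from h import *
import sys
print(st()[2:])
for n in sys.argv[1:]:
    f=r.grab_frame(n);cv2.imwrite(f'pics/{n}_last.png',f[:,:,::-1])
    for b in blobs(f,(15,100,80),(35,255,255),(250,175,350,290),6):
        X=onz(n,b[1],.066)
        if X[0]<.66:print(n,b[0],b[1],X[:2])
E
python3 flask.py side
```

```text
t: 16.15
tool_pos: [0.4993, 0.0967, -0.0052]
tool_rot: [-0.002, -0.166, 0.986, 0.0]
force: [-19.7, -1.1, 14.3]
opening: 0.0599
finger_force: 10.2
t: 16.65
tool_pos: [0.5067, 0.1206, -0.0063]
tool_rot: [-0.009, 0.006, 1.0, 0.002]
force: [-11.8, 7.4, 2.9]
opening: 0.0599
finger_force: 6.2
(array([ 0.50671517,  0.12063659, -0.00631787]), np.float64(89.25450283612268))
side 152 [288.30921053 265.22368421] [0.60607072 0.14084074]
side 8 [299.5 255.5] [0.59203327 0.09720049]
side 85 [309.03529412 265.77647059] [0.56169733 0.13424483]
side 10 [294.  275.1] [0.58446256 0.17520259]
side 10 [319.  276.7] [0.53219143 0.17076864]
```

```bash
python3 jog.py '[[0.02,0,0,0,0,0],[0.02,0,0,0,0,0],[0.02,0,-0.03,0,0,0],[0.03,0,-0.03,0,0,0],[0.03,0,0,0,0,0],[0,0,0,0,0,0]]'; python3 flask.py top side
```

```text
t: 17.2
tool_pos: [0.3938, 0.1194, 0.0554]
tool_rot: [-0.0, 0.006, 1.0, 0.0]
force: [-0.8, -0.2, -0.0]
opening: 0.0603
finger_force: 0.0
(array([0.39384113, 0.11938488, 0.05541066]), np.float64(89.26177402714939))
top 228 [285.81578947 205.90350877] [0.60843346 0.13815947]
top 10 [269.  214.2] [0.58806697 0.17706067]
top 8 [303. 213.] [0.5915486  0.09746816]
top 116 [286.43103448 224.56896552] [0.56348067 0.13561906]
top 9 [269.22222222 236.        ] [0.53600204 0.17489254]
top 8 [303.625 234.875] [0.53926646 0.09511317]
side 22 [345.95454545 190.90909091] [ 0.54547798 -0.28175368]
side 6 [339.16666667 191.66666667] [ 0.56413529 -0.27250419]
side 6 [337.5        196.66666667] [ 0.5628889  -0.23622462]
side 18 [345.83333333 196.77777778] [ 0.53939525 -0.2399363 ]
side 151 [287.09271523 265.29801325] [0.60857049 0.1416396 ]
side 8 [299.5 255.5] [0.59203327 0.09720049]
side 8 [322.5 257.5] [0.53993793 0.09550702]
side 88 [307.73863636 266.44318182] [0.56384149 0.13735592]
side 10 [292.  275.5] [0.58817393 0.17745434]
side 9 [316.44444444 277.88888889] [0.53647272 0.17604737]
```

```bash
python3 jog.py '[[0,0,-0.03,0,0,0.1],[0,0,0,0,0,0.12],[0,0,0,0,0,0.12],[0,0,0,0,0,0.12],[0,0,0,0,0,0.12],[0,0,0,0,0,0.12],[0,0,0,0,0,0.12],[0,0,0,0,0,0.12],[0,0,0,0,0,0.12],[0,0,0,0,0,0.12]]' >/dev/null; python3 jog.py '[[0,0,0,0,0,0.12],[0,0,0,0,0,0.12],[0,0,0,0,0,0.1],[0,0,0,0,0,0]]'; python3 -c "
from h import *
delta(.560,.221,-.003,2.5)"
```

```text
t: 18.47
tool_pos: [0.3995, 0.1191, 0.0839]
tool_rot: [-0.0, 0.696, 0.718, -0.0]
force: [0.0, 0.2, -0.5]
opening: 0.0603
finger_force: 0.0
d tool [0.0967 0.1638 0.0868] rz -0.0114 ya 1.8 q6 1.63 t 18.47
```

```bash
python3 jog.py '[[0.032,0.02,0,0,0,0],[0.032,0.02,0,0,0,0],[0.0327,0.024,0,0,0,0],[0,0.035,0,0,0,0],[0,0.035,0,0,0,0],[0,0.03,0,0,0,0],[0,0,0,0,0,-0.011],[0,0,0,0,0,0]]'; python3 jog.py '[[0,0,0.03,0,0,0],[0,0,0.03,0,0,0],[0,0,0.02,0,0,0],[0,0,0.007,0,0,0],[0,0,0,0,0,0]]';python3 -c "
from h import *
delta(.560,.221,-.003,2.5)"
```

```text
t: 19.13
tool_pos: [0.5604, 0.2217, 0.0827]
tool_rot: [-0.0, 0.689, 0.725, -0.001]
force: [-1.1, 0.1, -0.5]
opening: 0.0601
finger_force: 0.0
t: 19.55
tool_pos: [0.5573, 0.2214, -0.0043]
tool_rot: [-0.001, 0.689, 0.724, -0.002]
force: [-0.3, -0.0, -0.2]
opening: 0.0603
finger_force: 0.0
d tool [-0.0006  0.0026 -0.0013] rz 0.0057 ya 2.8 q6 1.76 t 19.55
```

```bash
python3 jog.py '[[-0.01,0.001,0,0,0,0],[-0.01,0.001,0,0,0,0],[-0.004,0,0,0,0,0],[-0.002,0,0,0,0,0],[-0.001,0,0,0,0,0],[0,0,0,0,0,0]]'; python3 jog.py '[[-0.0037,0.0034,0,0,0,0.06],[-0.0037,0.0034,0,0,0,0.06],[-0.0037,0.0034,0,0,0,0.06],[-0.0037,0.0034,0,0,0,0.06],[0,0,0,0,0,0]]';  python3 jog.py '[[0.015,0,0,0,0,0],[0.015,0,0,0,0,0],[0.01,0,-0.03,0,0,0],[0.01,0,-0.03,0,0,0],[0,0,-0.03,0,0,0],[0,0,0,0,0,0]]'; python3 flask.py side top
```

```text
t: 20.05
tool_pos: [0.5616, 0.1959, -0.0012]
tool_rot: [-0.002, 0.69, 0.724, 0.001]
force: [-5.9, 10.8, 2.3]
opening: 0.0601
finger_force: 5.2
t: 20.47
tool_pos: [0.5768, 0.1784, -0.0011]
tool_rot: [0.001, 0.773, 0.635, 0.001]
force: [-0.8, 0.5, 0.5]
opening: 0.0597
finger_force: 0.0
t: 20.97
tool_pos: [0.5875, 0.2313, 0.0938]
tool_rot: [0.002, 0.771, 0.637, 0.004]
force: [-0.4, -0.3, 0.8]
opening: 0.06
finger_force: 0.0
(array([0.58752957, 0.2313005 , 0.09383188]), np.float64(-10.80224728038446))
side 38 [345.07894737 192.97368421] [ 0.54567611 -0.26631547]
side 10 [337.1 196.7] [ 0.56397199 -0.2357794 ]
side 105 [288.59047619 260.28571429] [0.61071932 0.12137811]
side 10 [327.8 253.7] [0.53144645 0.07731373]
side 76 [310.69736842 260.88157895] [0.56252274 0.11430239]
side 10 [292.  267.5] [0.59595438 0.14798165]
side 7 [314.28571429 272.42857143] [0.54514162 0.15716065]
top 225 [299.85777778 206.48444444] [0.6072642  0.10512452]
top 11 [281.54545455 211.36363636] [0.59513087 0.14784987]
top 8 [315. 217.] [0.58211933 0.06923647]
top 131 [296.21374046 225.00763359] [0.56260276 0.11278788]
top 11 [277.45454545 232.63636364] [0.54411554 0.15601163]
top 12 [311.25       238.66666667] [0.5304365  0.07729422]
```

```bash
python3 jog.py '[[0,0,0,0,0,-0.12],[0,0,0,0,0,-0.12],[0,0,0,0,0,-0.12],[0,0,0,0,0,-0.12],[0,0,0,0,0,-0.12],[0,0,0,0,0,-0.12],[0,0,0,0,0,-0.12],[0,0,0,0,0,-0.12],[0,0,0,0,0,-0.12],[0,0,0,0,0,-0.12]]' >/dev/null; python3 jog.py '[[0,0,0,0,0,-0.12],[0,0,0,0,0,-0.12],[0,0,0,0,0,-0.12],[0,0,0,0,0,0]]'; python3 -c "
from h import *
delta(.474,.130,-.003,79.3)"
```

```text
t: 22.23
tool_pos: [0.5841, 0.229, 0.0861]
tool_rot: [-0.001, 0.098, 0.995, -0.0]
force: [-0.1, 0.3, -0.5]
opening: 0.0602
finger_force: 0.0
d tool [ 0.0886 -0.1185  0.0894] rz -0.0095 ya 78.8 q6 0.44 t 22.23
```

```bash
python3 jog.py '[[0.03,-0.02,0,0,0,0],[0.03,-0.02,0,0,0,0],[0.0286,-0.025,0,0,0,-0.01],[0,-0.03,0,0,0,0],[0,-0.0235,0,0,0,0],[0,0,0.03,0,0,0],[0,0,0.03,0,0,0],[0,0,0.02,0,0,0],[0,0,0.009,0,0,0],[0,0,0,0,0,0]]'; python3 -c "
from h import *
delta(.5626,.1128,-.003,79.3)"
```

```text
t: 23.07
tool_pos: [0.473, 0.1303, -0.0037]
tool_rot: [-0.002, 0.097, 0.995, -0.0]
force: [0.1, -0.2, 0.7]
opening: 0.0597
finger_force: 0.0
d tool [-0.0912  0.0002 -0.001 ] rz -0.0084 ya 78.8 q6 0.29 t 23.07
```

```bash
python3 jog.py '[[-0.012,0,0,0,0,0],[-0.012,0,0,0,0,0],[-0.01,0,0,0,0,0],[-0.004,0,0,0,0,0],[-0.004,0,0,0,0,0],[-0.004,0,0,0,0,0],[-0.003,0,0,0,0,0]]'; python3 jog.py '[[-0.002,0,0,0,0,0],[-0.002,0,0,0,0,0]]';python3 jog.py '[[-0.001,0,0,0,0,0],[-0.001,0,0,0,0,0]]'; python3 jog.py '[[-0.001,0,0,0,0,0],[0,0,0,0,0,0]]'; python3 flask.py side
```

```text
t: 23.65
tool_pos: [0.5194, 0.1217, -0.0014]
tool_rot: [-0.003, 0.096, 0.995, 0.0]
force: [-29.0, 5.9, 22.9]
opening: 0.0599
finger_force: 14.7
t: 23.82
tool_pos: [0.519, 0.1217, -0.0015]
tool_rot: [-0.007, 0.096, 0.995, 0.001]
force: [-41.1, 7.2, 31.5]
opening: 0.06
finger_force: 21.1
t: 23.98
tool_pos: [0.5189, 0.1216, -0.0015]
tool_rot: [-0.008, 0.095, 0.995, 0.001]
force: [-45.3, 8.1, 34.8]
opening: 0.0606
finger_force: 23.0
t: 24.15
tool_pos: [0.5189, 0.1216, -0.0015]
tool_rot: [-0.009, 0.095, 0.995, 0.001]
force: [-45.8, 7.6, 34.3]
opening: 0.06
finger_force: 23.6
(array([ 0.51887832,  0.12156144, -0.00149157]), np.float64(79.08444233300752))
side 13 [347.76923077 194.61538462] [ 0.53624171 -0.25609337]
side 137 [288.58394161 256.72992701] [0.61462973 0.10701073]
side 9 [304.55555556 248.66666667] [0.58787331 0.06585929]
side 6 [326.  253.5] [0.5355789  0.07725018]
side 67 [306.65671642 260.        ] [0.57203325 0.11249328]
side 8 [289.5 266.5] [0.6022309  0.14522826]
side 9 [311.66666667 271.33333333] [0.55144384 0.15418661]
```

```bash
python3 jog.py '[[0.006,0,0,0,0,0],[0.02,0,0,0,0,0],[0.02,0,0,0,0,0],[0.02,0,-0.03,0,0,0],[0.02,0,-0.03,0,0,0],[0.02,0,0,0,0,0],[0,0,0,0,0,0]]'; python3 flask.py side top; python3 - <<'E'
import cv2,numpy as np
a=cv2.imread("pics/side_last.png")[220:320,230:350];b=cv2.imread("pics/top_last.png")[170:270,235:365]
z=lambda i,w:cv2.resize(i,(w,300*1),interpolation=cv2.INTER_CUBIC)
cv2.imwrite("pics/v9.png",np.vstack([cv2.resize(a,(400,300),interpolation=cv2.INTER_CUBIC),cv2.resize(b,(400,300),interpolation=cv2.INTER_CUBIC)]) if 0 else np.hstack([cv2.resize(a,(400,333),interpolation=cv2.INTER_CUBIC),cv2.resize(b,(400,333),interpolation=cv2.INTER_CUBIC)]))
E
```

```text
t: 24.78
tool_pos: [0.4237, 0.1405, 0.0604]
tool_rot: [0.001, 0.096, 0.995, 0.0]
force: [0.5, 0.6, -0.4]
opening: 0.0601
finger_force: 0.0
(array([0.42374297, 0.14050147, 0.06044185]), np.float64(78.98590392577245))
side 30 [344.43333333 191.16666667] [ 0.54956949 -0.27903443]
side 14 [336.71428571 196.92857143] [ 0.56478286 -0.23399658]
side 14 [346.  196.5] [ 0.5392239  -0.24194918]
side 136 [288.66911765 256.66176471] [0.61451914 0.1066946 ]
side 8 [304.5 248.5] [0.58817211 0.06515412]
side 8 [325.5 253.5] [0.53668199 0.07746862]
side 81 [307.86419753 259.91358025] [0.56950948 0.11162826]
side 8 [289.5 266.5] [0.6022309  0.14522826]
side 8 [311.5 271.5] [0.55165043 0.15487391]
top 218 [301.3440367  203.97706422] [0.61338241 0.10174172]
top 11 [283.09090909 208.36363636] [0.60241826 0.14441202]
top 10 [316.5 214.8] [0.58744099 0.06578995]
top 118 [297.44915254 222.3220339 ] [0.5690458  0.11003429]
top 10 [312.  236.2] [0.53627729 0.07563519]
```

View pics/v9.png

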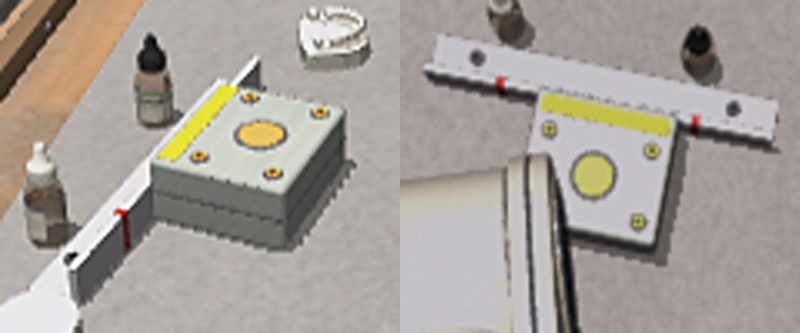

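```bash
python3 -c "
from workcell import r
print(r.hand_in())"
```

```text
the job is handed in; nothing more can be done
None
```

I handed the job in at about 25 s. By camera measurement the flask's yellow-striped face lies flush along the fence, within about 0.5° of parallel, and the flask sits about 10 mm inside the nearer red mark. I only pushed it, and the robot is clear of everything; I had no sign of contact with the bystanders but did not re-measure them.

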